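# Unstack the slide boxes into their colour-coded trays

### The job

Take the stack of four microscope-slide boxes apart from the top and lay each box in the tray with a rim of its own colour, lid up and flat on the tray's floor inside the rim. The slides are glass, so set every box down without dropping it or letting it fall off the stack, and leave the bottle and the timer where they stand.

Things in the scene. Friction and masses are not known exactly. Their poses are not given: they have to be found in the camera images.
- box_red_c (a point): Centre (half-way up) of the closed red microscope-slide box, a rigid block 94 (its x) x 44 (its y) x 42 mm (z up), about 0.12 kg, white blank label near the +x end of its lid. Grasp it from above across its 44 mm width, at or a little above half height. Starts in the stack's lower layer: two boxes side by side, 30 mm apart, on a fixed grey board 6 mm thick.
- box_yellow_c (a point): Centre (half-way up) of the closed yellow microscope-slide box, a rigid block 94 (its x) x 44 (its y) x 42 mm (z up), about 0.12 kg, white blank label near the +x end of its lid. Grasp it from above across its 44 mm width, at or a little above half height. Starts in the stack's lower layer: two boxes side by side, 30 mm apart, on a fixed grey board 6 mm thick.
- box_green_c (a point): Centre (half-way up) of the closed green microscope-slide box, a rigid block 94 (its x) x 44 (its y) x 42 mm (z up), about 0.12 kg, white blank label near the +x end of its lid. Grasp it from above across its 44 mm width, at or a little above half height. Starts in the stack's upper layer: two boxes 30 mm apart, lying crosswise over both lower ones.
- box_blue_c (a point): Centre (half-way up) of the closed blue microscope-slide box, a rigid block 94 (its x) x 44 (its y) x 42 mm (z up), about 0.12 kg, white blank label near the +x end of its lid. Grasp it from above across its 44 mm width, at or a little above half height. Starts in the stack's upper layer: two boxes 30 mm apart, lying crosswise over both lower ones.
- tray_red: Low fixed tray with a red rim and white floor, 116 (its x) x 66 (its y) mm outside; origin at the centre of its underside, z up, on the worktop. Floor 2 mm thick; the rim is 3 mm wide and stands 6 mm over the worktop; inside 110 x 60 mm, so a slide box lies in it lengthwise with 8 mm play all round, its centre then 23 mm over the tray's origin.
- tray_yellow: Low fixed tray with a yellow rim and white floor, 116 (its x) x 66 (its y) mm outside; origin at the centre of its underside, z up, on the worktop. Floor 2 mm thick; the rim is 3 mm wide and stands 6 mm over the worktop; inside 110 x 60 mm, so a slide box lies in it lengthwise with 8 mm play all round, its centre then 23 mm over the tray's origin.
- tray_green: Low fixed tray with a green rim and white floor, 116 (its x) x 66 (its y) mm outside; origin at the centre of its underside, z up, on the worktop. Floor 2 mm thick; the rim is 3 mm wide and stands 6 mm over the worktop; inside 110 x 60 mm, so a slide box lies in it lengthwise with 8 mm play all round, its centre then 23 mm over the tray's origin.
- tray_blue: Low fixed tray with a blue rim and white floor, 116 (its x) x 66 (its y) mm outside; origin at the centre of its underside, z up, on the worktop. Floor 2 mm thick; the rim is 3 mm wide and stands 6 mm over the worktop; inside 110 x 60 mm, so a slide box lies in it lengthwise with 8 mm play all round, its centre then 23 mm over the tray's origin.
- bottle_c (a point): Centre (half-way up) of a loose white bottle with a red cap and red band, 60 mm across and 125 mm tall; a bystander to leave alone.
- timer_c (a point): Centre of a loose pale lab timer with three buttons, 64 x 66 x 19 mm; a bystander to leave alone.

How it is judged:
By the outcome, as a careful person would: the job done as asked, in the order asked, and still so for the second after the job is handed in, with the robot touching nothing.
It also fails if it takes over 120 s, if anything falls off the work surface, if the arm or the gripper's body presses on something with over 40 N, if the wrist force passes 120 N, or if a joint passes its speed limit or range.

### The arm

A 6-joint arm with a two-finger parallel gripper is mounted at the origin on a cart in front of the work surface, level with it; the furniture and walls round the work are solid. World frame = base frame: x ahead of the robot, y to its left, z up, the work surface at z = 0. Lengths are in mm, angles in rad, forces in N, time in s.
With the tool pointing down it reaches from about 275 to 750 mm from the base axis. Payload 10.2 kg.
Tool frame: the origin (TCP) lies at the very end of the fingers, on their centre line; the grasp point (between the pads) lies 19 mm behind it; z points along the fingers, y is the line along which they close (so a half turn about z gives the same grasp; the last joint's range is limited). The gripper opens to 85 mm and grips with 20 to 120 N. Pads are 22 mm wide; open, the fingers measure 114 mm over their backs; the gripper's body (76 mm by 85 mm) begins 54 mm behind the grasp point. The pads swing forward as they close: fully open they stand 13 mm farther back than shut.
Start: joints at [-1.43, 0.313, 1.498, -0, 1.331, -0.223], TCP at [186.797, -490.65, 231.294] pointing down, gripper open.
Joint ranges: [-2.94, 2.94], [-0.97, 2.17], [0.19, 2.56], [-1.23, 4.37], [0.02, 3.11], [-2.88, 2.88]. Speed limits (rad/s): [2.39, 2.39, 3.01, 3.14, 3.14, 3.14].

### API

Orientations are given as a unit quaternion [w, x, y, z].
In Python, from rig import ctrl, optics gives the robot as it stands. The module is installed in compiled form; this text tells all that it offers.
- The arm moves only by the shell command python3 -m handwheel 'ROWS' [FORCE]. ROWS is JSON, a list that holds one entry, the list of rows, each a list of 5 numbers: the gripper command: -1 is fully open, 1 is shut, values between are in proportion, then the shift along the world's x, y, z in units of 50 mm (1.0 is 50 mm), then the turn about the world's z in units of 8 degrees (1.0 is 8 degrees). In form: [[[gripper, tx, ty, tz, twist], ...]]. A call has 1 to 10 rows; each row shifts and turns the commanded pose from where the row before left it; what a row does not reach is not made up. A row lasts 1/10 s, in which the tool goes at most 50 mm and 8.59 degrees, less where a joint would pass 70% of its speed; a pose out of reach is approached as far as the arm can. A call is refused whole if a number of a shift passes 1 or a number of a turn 1, either way. A call with a gripper value outside its range is refused whole. The fingers move at their own pace and stop on an object; FORCE is the grip in N (left out, the last holds). Time passes only in rows, so rows that do not move let the fingers close. It gives the time, the measured TCP pose, the force, the opening and the grip force at its end, in the units of the state.
- ctrl.sense(): the state, without advancing time (a new reading comes with each control period).
- optics.capture(name): name is "scene" or "top" or "wrist"; returns a dict with "img" (480x640x3 uint8, blue, green, red), "K" (3x3 intrinsics, pixels), "R" (3x3) and "t" (3): a world point X has camera coordinates R X + t. Camera axes: x right, y down, z forward; pixel columns grow to the right and rows downward; lengths in mm; the calibration is good to about 2 mm. A picture is of the moment at which its call begins. There is no depth.
- ctrl.finish_job(): hands the job in; it is judged then, once.
The state is a dict: "time_s": time; "joints": joint angles; "dq": joint speeds; "tau": joint torques, N m; "eef_pos": TCP position; "ee_rot": TCP orientation; "force": force on the tool from outside, world axes, zero at the start; "wrist_torque": the same for the moment, N m; "grip_width": opening from 0.0 (shut) to 1.0 (fully open); "grip_force": force on a finger pad.
Only numpy, scipy, OpenCV 4.12 (cv2) and the standard library are available. Lean on these libraries where they do the work, as an engineer would, in place of code of your own. Each camera call takes 0.05 s, during which the arm holds its last target. There are 200 camera calls.

## Working session

There is one attempt and no reset: what is moved stays moved. The work goes in short steps, Python scripts to look and compute and a shell command to move; the robot and the scene stay as the last step left them, time stands still between calls to the robot, and variables do not carry over. Pictures are saved under pics/ and viewed, at most 14 in all, crops included, and the job is handed in when it is done.

```bash
mkdir -p pics; python3 - <<'E'
from rig import ctrl, optics
import cv2,pickle
d={}
for n in("scene","top"):
    c=optics.capture(n); cv2.imwrite(f"pics/{n}0.png",c["img"]); d[n]=c; print(n,c["K"],c["R"],c["t"])
pickle.dump(d,open("cap0.pkl","wb"))
print(ctrl.sense())
E
```

```text
scene [[463.8119959    0.         323.39960089]
 [  0.         463.8119959  238.45371256]
 [  0.           0.           1.        ]] [[ 0.90729633 -0.42048053  0.00308006]
 [-0.18003229 -0.39506531 -0.90083948]
 [ 0.38000228  0.81677385 -0.43414138]] [-529.97143963   68.14309373  865.02214612]
top [[450.93936304   0.         324.25096446]
 [  0.         450.93936304 243.26055039]
 [  0.           0.           1.        ]] [[-0.00690105 -0.99978448  0.01957956]
 [-0.99343258  0.00461828 -0.11432574]
 [ 0.11421067 -0.02023994 -0.99325035]] [-213.51002106  514.78942331  878.82823333]
{'time_s': 0.1, 'joints': array([-1.43043546e+00,  3.13408691e-01,  1.49833441e+00,  4.09089522e-05,
        1.33098604e+00, -2.23383888e-01]), 'dq': array([-0.00144496, -0.0010185 , -0.00276875, -0.00038178, -0.0011862 ,
        0.00105671]), 'tau': array([ 3.48434296e-03, -4.12896430e+01, -2.60138887e+01, -1.36303115e-04,
        3.06661881e-03, -4.21296065e-06]), 'eef_pos': array([ 186.75825619, -490.43056238,  230.79485572]), 'ee_rot': array([-5.66928434e-04,  9.83507479e-01,  1.80866565e-01,  4.34310804e-05]), 'force': array([ 0.26774257,  0.23015032, -0.56758901]), 'wrist_torque': array([-0.01637561,  0.01090991,  0.037362  ]), 'grip_force': 0.0, 'grip_width': 1.0005137321827413}
```

View pics/top0.png

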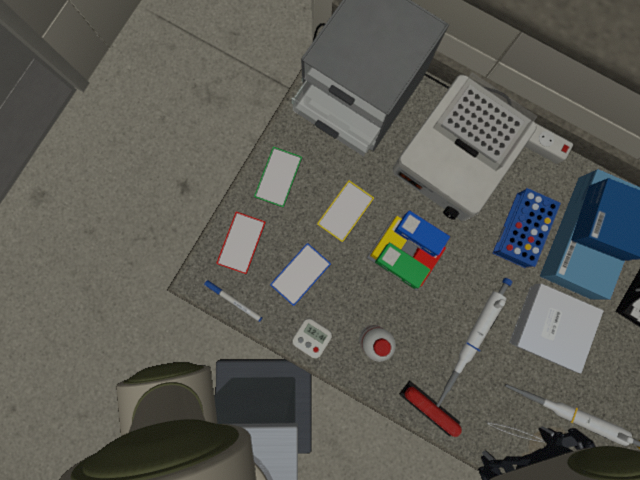

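View pics/scene0.png

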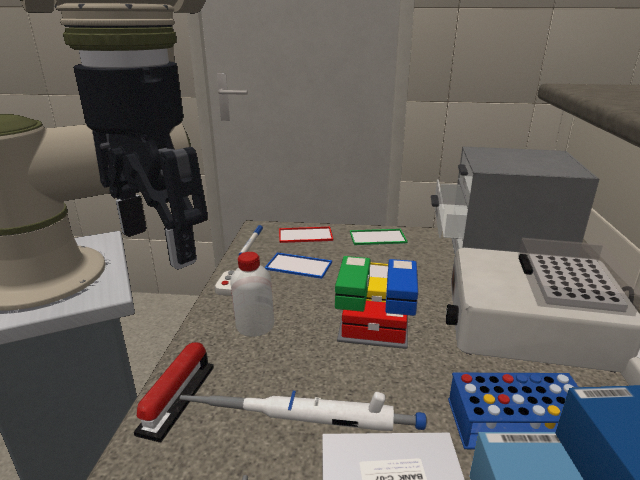

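```bash
cat > h.py <<'E'
import numpy as np, cv2
def ray(c,u,v,z):
    d=c["R"].T@np.linalg.inv(c["K"])@np.array([u,v,1.0]); o=-c["R"].T@c["t"]
    return o+d*(z-o[2])/d[2]
def proj(c,X):
    p=c["K"]@(c["R"]@np.array(X,float)+c["t"]); return p[:2]/p[2]
def rect(c,pts,z):
    "minAreaRect of pixel points on plane z -> centre, sides, long-axis angle deg in (-90,90]"
    w=np.array([ray(c,u,v,z)[:2] for u,v in pts],np.float32)
    b=cv2.boxPoints(cv2.minAreaRect(w)); e=[b[1]-b[0],b[2]-b[1]]
    l=max(e,key=np.linalg.norm); a=np.degrees(np.arctan2(l[1],l[0]))
    return b.mean(0).round(1),sorted(np.linalg.norm(x).round(1) for x in e),round(float((a+90)%180-90),1)
E
python3 - <<'E'
import pickle,cv2,numpy as np
from h import *
c=pickle.load(open("cap0.pkl","rb"))["top"]; im=c["img"]
hsv=cv2.cvtColor(im,cv2.COLOR_BGR2HSV)
H={"red":[(0,8),(172,180)],"yellow":[(20,35)],"green":[(50,80)],"blue":[(105,125)]}
R={"green":(250,140,310,212),"red":(212,205,270,280),"yellow":(312,175,380,246),"blue":(266,240,334,308)}
for k,(a,b,x,y) in R.items():
    m=sum(cv2.inRange(hsv,(l,90,50),(h,255,255)) for l,h in H[k])[b:y,a:x]
    n,lab,st,_=cv2.connectedComponentsWithStats(m,connectivity=8)
    i=1+st[1:,4].argmax(); q=np.argwhere(lab==i)
    print(k,st[i],rect(c,[(p[1]+a,p[0]+b) for p in q],6))
cv2.imwrite("pics/crop0.png",cv2.resize(im[200:300,360:460],(600,600),interpolation=cv2.INTER_CUBIC))
E
```

```text
green [  4   7  48  60 213] (array([ 659.1, -119.8], dtype=float32), [np.float32(66.6), np.float32(116.3)], -20.1)
red [  4   6  50  63 318] (array([519.8, -43.7], dtype=float32), [np.float32(68.3), np.float32(117.8)], -19.6)
yellow [  5   5  57  62 322] (array([ 585.8, -261.4], dtype=float32), [np.float32(68.2), np.float32(118.5)], -35.9)
blue [  4   3  61  63 254] (array([ 453.7, -167. ], dtype=float32), [np.float32(66.7), np.float32(117.2)], -41.8)
```

View pics/crop0.png

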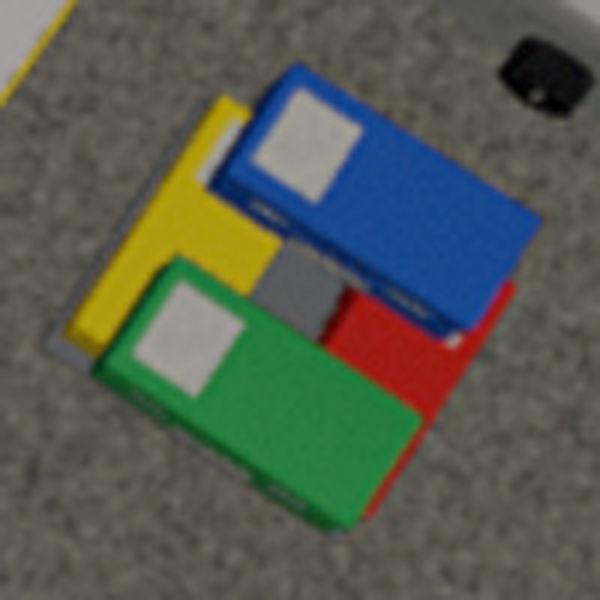

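```bash
cat >> h.py <<'E'
from scipy.optimize import minimize
HUE={"red":[(0,8),(172,180)],"yellow":[(20,35)],"green":[(50,80)],"blue":[(105,125)]}
def mask(im,k,roi):
    a,b,x,y=roi; hsv=cv2.cvtColor(im,cv2.COLOR_BGR2HSV)
    m=sum(cv2.inRange(hsv,(l,90,30),(h,255,255)) for l,h in HUE[k]); o=np.zeros_like(m); o[b:y,a:x]=m[b:y,a:x]
    n,lab,st,_=cv2.connectedComponentsWithStats(o); i=1+st[1:,4].argmax()
    cs,_=cv2.findContours((lab==i).astype(np.uint8),cv2.RETR_EXTERNAL,cv2.CHAIN_APPROX_NONE)
    return cv2.drawContours(np.zeros_like(m),[cv2.convexHull(np.vstack(cs))],-1,1,-1)
def verts(p,zc):
    a=np.radians(p[2]); s,co=np.sin(a),np.cos(a)
    return [(p[0]+co*i-s*j,p[1]+s*i+co*j,zc+k) for i in(-47,47) for j in(-22,22) for k in(-21,21)]
def fitbox(c,k,roi,zc,p0):
    a,b,x,y=roi; S=6
    m=cv2.resize(mask(c["img"],k,roi)[b:y,a:x]*255,None,fx=S,fy=S,interpolation=cv2.INTER_LINEAR)>127
    def cost(p):
        h=cv2.convexHull(np.array([((proj(c,v)+.5)-(a,b))*S-.5 for v in verts(p,zc)]).round().astype(np.int32))
        r=cv2.fillConvexPoly(np.zeros(m.shape,np.uint8),h,1)>0
        return 1-(r&m).sum()/(r|m).sum()
    s=np.array(p0)+[[0,0,0],[15,0,0],[0,15,0],[0,0,10]]
    r=minimize(cost,p0,method="Nelder-Mead",options=dict(initial_simplex=s,xatol=.1,fatol=1e-5))
    return r.x.round(1),round(r.fun,3)
E
python3 - <<'E'
import pickle
from h import *
d=pickle.load(open("cap0.pkl","rb")); c=d["top"]
g={"green":(404,265),"blue":(423,232)}
for k,(u,v) in g.items():
    w=ray(c,u,v,90); print(k,w)
    p,f=fitbox(c,k,(365,205,455,295),69,[w[0],w[1],58]); print("top",p,f)
    print("scene",fitbox(d["scene"],k,(325,250,425,325),69,[*p])) 
from rig import optics
w=optics.capture("wrist"); print(w["R"],w["t"],w["K"])
E
```

```text
green [ 464.89168936 -365.34499899   90.        ]
top [ 465.4 -364.7   55.3] 0.042
scene (array([ 464.8, -364.7,   56. ]), np.float64(0.042))
blue [ 527.52347099 -403.33122778   90.        ]
top [ 528.1 -405.    56.7] 0.047
scene (array([ 526.5, -404.6,   56.6]), np.float64(0.038))
[[ 3.57267489e-01 -9.34001685e-01 -8.90720835e-04]
 [-8.96683818e-01 -3.43259498e-01  2.79519316e-01]
 [-2.61377260e-01 -9.90644689e-02 -9.60139656e-01]] [-524.57507227  -37.41521801  378.58735582] [[383.2983868    0.         314.18711394]
 [  0.         383.2983868  248.32444452]
 [  0.           0.           1.        ]]
```

```bash
python3 -m handwheel '[[[-0.4,0.56,0.25,-0.16,0.44],[-0.4,0.56,0.25,-0.16,0.44],[-0.4,0.56,0.25,-0.16,0.44],[-0.4,0.56,0.25,-0.16,0.44],[-0.4,0.56,0.25,-0.16,0.44],[-0.4,0.56,0.25,-0.16,0.44],[-0.4,0.56,0.25,-0.16,0.44],[-0.4,0.56,0.25,-0.16,0.44],[-0.4,0.56,0.25,-0.16,0.44],[-0.4,0.56,0.25,-0.16,0.44]]]' 40
python3 -m handwheel '[[[-0.4,0,0,0,0],[-0.4,0,0,0,0],[-0.4,0,0,0,0]]]'
cat >> h.py <<'E'
def goto(x,y,z,yaw):
    from rig import ctrl
    s=ctrl.sense(); p=s["eef_pos"]; w=s["ee_rot"]
    a=2*np.degrees(np.arctan2(w[2],w[1])); t=(yaw-a+90)%180-90
    print("pos",p.round(1),"yaw",round(a,1),"units d",((np.array([x,y,z])-p)/50).round(3),"twist",round(t/8,3),"F",s["force"].round(1),"w",round(s["grip_width"]*85,1),"gf",round(float(s["grip_force"]),1),"t",round(s["time_s"],1))
E
python3 - <<'E'
from h import *; from rig import optics
goto(465.1,-364.7,56,55.7)
cv2.imwrite("pics/w1.png",optics.capture("wrist")["img"])
E
```

```text
time_s: 1.15
eef_pos: [467.8, -364.9, 150.7]
ee_rot: [-0.0, 0.882, 0.471, -0.0]
force: [-0.1, -0.1, -0.1]
grip_width: 0.7
grip_force: 0.0
time_s: 1.45
eef_pos: [466.2, -366.1, 151.5]
ee_rot: [0.0, 0.883, 0.469, -0.0]
force: [0.5, -0.5, 0.3]
grip_width: 0.7
grip_force: 0.0
pos [ 466.2 -366.1  151.5] yaw 56.0 units d [-0.021  0.029 -1.91 ] twist -0.034 F [ 0.5 -0.5  0.3] w 59.5 gf 0.0 t 1.4
```

View pics/w1.png

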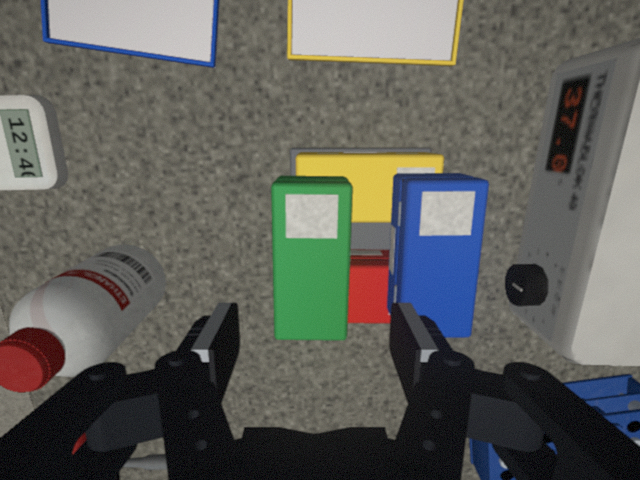

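```bash
python3 -m handwheel '[[[-0.4,-0.02,0.03,-0.25,-0.03],[-0.4,0,0,-0.3,0],[-0.4,0,0,-0.3,0],[-0.4,0,0,-0.3,0],[-0.4,0,0,-0.3,0],[-0.4,0,0,-0.25,0],[-0.4,0,0,-0.15,0],[-0.4,0,0,-0.06,0],[-0.4,0,0,0,0],[-0.4,0,0,0,0]]]'
python3 -m handwheel '[[[1,0,0,0,0],[1,0,0,0,0],[1,0,0,0,0],[1,0,0,0,0],[1,0,0,0,0],[1,0,0,0,0]]]' 40
python3 -c "
from h import *; goto(465.1,-364.7,140,55.7)"
```

```text
time_s: 2.5
eef_pos: [466.0, -364.4, 56.3]
ee_rot: [0.001, 0.884, 0.468, 0.0]
force: [-0.1, -0.9, 0.4]
grip_width: 0.702
grip_force: 0.0
time_s: 3.1
eef_pos: [466.1, -364.4, 56.5]
ee_rot: [0.001, 0.884, 0.468, 0.0]
force: [0.0, 0.4, 6.9]
grip_width: 0.51
grip_force: 42.0
pos [ 466.1 -364.4   56.5] yaw 55.8 units d [-0.019 -0.005  1.67 ] twist -0.013 F [0.  0.4 6.9] w 43.4 gf 42.0 t 3.1
```

```bash
python3 -m handwheel '[[[1,0,0,0.04,0],[1,0,0,0.1,0],[1,0,0,0.2,0],[1,0,0,0.3,0],[1,0,0,0.35,0],[1,0,0,0.35,0],[1,0,0,0.2,0],[1,0,0,0.1,0]]]'
python3 -m handwheel '[[[1,0.2,0.24,0,-0.45],[1,0.4,0.5,0,-0.97],[1,0.4,0.5,0,-0.97],[1,0.4,0.5,0,-0.97],[1,0.4,0.5,0,-0.97],[1,0.4,0.5,0,-0.97],[1,0.4,0.5,0,-0.97],[1,0.4,0.5,0,-0.97],[1,0.4,0.5,0,-0.97],[1,0.4,0.5,0,-0.97]]]'
python3 -m handwheel '[[[1,0.1,0.1,0,-0.2],[1,0,0,0,0],[1,0,0,0,0]]]'
python3 - <<'E'
from h import *; from rig import optics
goto(659.1,-119.8,11,-20.1)
cv2.imwrite("pics/w2.png",optics.capture("wrist")["img"])
E
```

```text
time_s: 3.9
eef_pos: [466.0, -364.3, 139.0]
ee_rot: [0.001, 0.884, 0.468, 0.0]
force: [0.4, -0.6, -1.1]
grip_width: 0.509
grip_force: 41.4
time_s: 4.9
eef_pos: [656.2, -125.9, 137.2]
ee_rot: [-0.0, 0.988, -0.156, -0.001]
force: [0.4, -1.3, -1.3]
grip_width: 0.511
grip_force: 41.2
time_s: 5.2
eef_pos: [660.3, -122.5, 137.2]
ee_rot: [-0.0, 0.986, -0.167, -0.001]
force: [-0.2, 0.2, -1.2]
grip_width: 0.512
grip_force: 41.3
pos [ 660.3 -122.5  137.2] yaw -19.2 units d [-0.025  0.053 -2.525] twist -0.114 F [-0.2  0.2 -1.2] w 43.5 gf 41.3 t 5.2
```

View pics/w2.png

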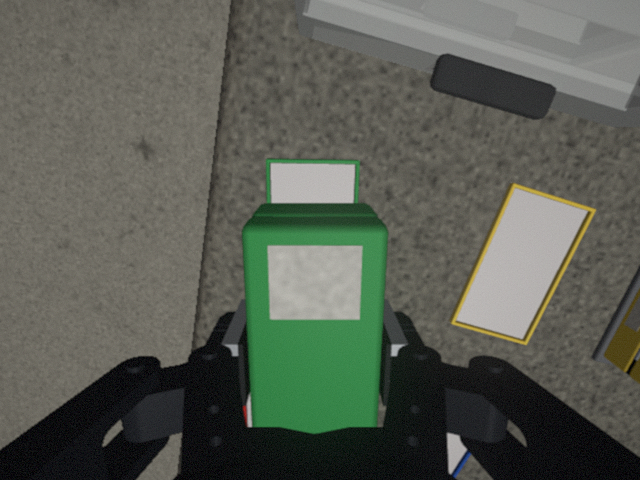

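```bash
python3 -m handwheel '[[[1,-0.02,0.05,-0.2,-0.1],[1,0,0,-0.4,0],[1,0,0,-0.45,0],[1,0,0,-0.45,0],[1,0,0,-0.4,0],[1,0,0,-0.25,0],[1,0,0,-0.15,0],[1,0,0,-0.08,0],[1,0,0,-0.04,0],[1,0,0,0,0]]]'
python3 -c "
from h import *; goto(659.1,-119.8,10.5,-20.1)"
```

```text
time_s: 6.25
eef_pos: [660.0, -119.8, 17.2]
ee_rot: [0.0, 0.985, -0.174, 0.0]
force: [-0.5, -0.1, -0.7]
grip_width: 0.509
grip_force: 41.3
pos [ 660.  -119.8   17.2] yaw -20.0 units d [-0.018 -0.001 -0.135] twist -0.008 F [-0.5 -0.1 -0.7] w 43.2 gf 41.3 t 6.2
```

```bash
python3 -m handwheel '[[[1,-0.02,0,-0.04,0],[1,0,0,-0.04,0],[1,0,0,-0.03,0],[1,0,0,-0.02,0],[1,0,0,0,0]]]'
python3 -m handwheel '[[[1,0,0,-0.01,0],[1,0,0,0,0]]]'
```

```text
time_s: 6.75
eef_pos: [658.8, -119.6, 10.5]
ee_rot: [0.0, 0.985, -0.174, 0.0]
force: [-1.3, 0.3, 0.5]
grip_width: 0.514
grip_force: 41.6
time_s: 6.95
eef_pos: [658.9, -119.6, 10.5]
ee_rot: [0.0, 0.985, -0.174, 0.0]
force: [-3.0, 1.6, 5.1]
grip_width: 0.512
grip_force: 42.3
```

```bash
python3 -m handwheel '[[[-0.1,0,0,0,0],[-0.2,0,0,0,0],[-0.4,0,0,0,0],[-0.4,0,0,0,0],[-0.4,0,0,0.1,0],[-0.4,0,0,0.3,0],[-0.4,0,0,0.5,0],[-0.4,0,0,0.7,0],[-0.4,0,0,0.7,0],[-0.4,0,0,0.5,0]]]'
python3 - <<'E'
from h import *; from rig import optics
goto(527.3,-404.8,150,56.4)
c=optics.capture("top"); print(proj(c,(659,-120,6)))
cv2.imwrite("pics/t3.png",cv2.resize(c["img"][130:330,200:460],(780,600)))
for k,r,z in(("green",(250,130,320,215),23),("blue",(365,205,455,295),69)): print(k,fitbox(c,k,r,z,[659,-120,-20] if z==23 else [527.3,-404.8,56]))
E
```

```text
time_s: 7.95
eef_pos: [659.4, -119.8, 154.0]
ee_rot: [0.0, 0.985, -0.174, 0.002]
force: [-0.0, 0.3, 0.8]
grip_width: 0.703
grip_force: 0.0
pos [ 659.4 -119.8  154. ] yaw -20.0 units d [-2.641 -5.699 -0.08 ] twist 9.554 F [-0.   0.3  0.8] w 59.7 gf 0.0 t 8.0
[277.77656421 176.31299719]
green (array([ 645.8, -125.5,  -11.6]), np.float64(0.484))
blue (array([ 528.4, -404.7,   55.4]), np.float64(0.048))
```

View pics/t3.png

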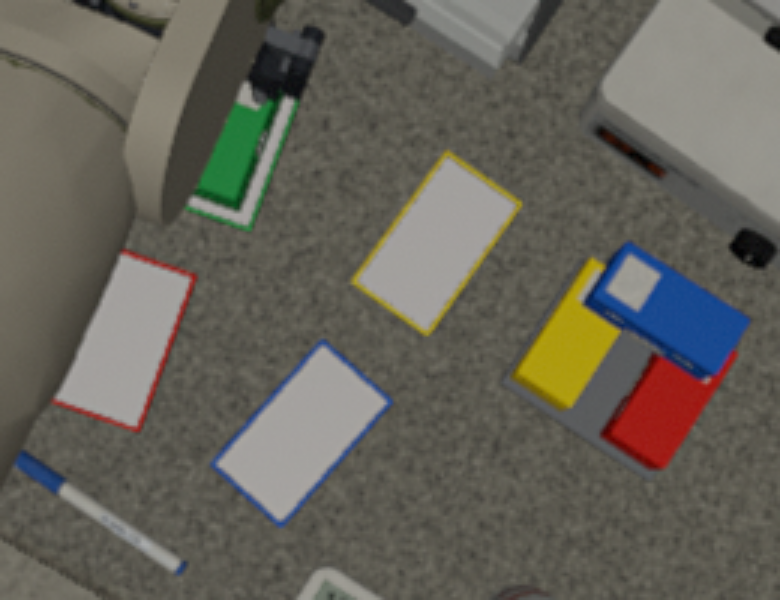

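```bash
python3 -m handwheel '[[[-0.4,-0.2,-0.4,0,0.7],[-0.4,-0.22,-0.48,0,0.8],[-0.4,-0.22,-0.48,0,0.8],[-0.4,-0.22,-0.48,0,0.8],[-0.4,-0.22,-0.48,0,0.8],[-0.4,-0.22,-0.48,0,0.8],[-0.4,-0.22,-0.48,0,0.8],[-0.4,-0.22,-0.48,0,0.8],[-0.4,-0.22,-0.48,0,0.8],[-0.4,-0.22,-0.48,0,0.8]]]'
python3 -m handwheel '[[[-0.4,-0.22,-0.48,0,0.8],[-0.4,-0.22,-0.48,0,0.8],[-0.4,-0.02,-0.02,0,0.05],[-0.4,0,0,0,0],[-0.4,0,0,0,0]]]'
python3 - <<'E'
from h import *; from rig import optics
import pickle
d=pickle.load(open("cap0.pkl","rb")); c=d["top"]
for z in(20,60): print(ray(c,452,213,z),ray(c,400,170,z),ray(c,445,207,z))
goto(527.3,-404.8,56,56.2)
cv2.imwrite("pics/w4.png",optics.capture("wrist")["img"])
E
```

```text
time_s: 9.0
eef_pos: [549.4, -356.7, 151.0]
ee_rot: [0.001, 0.929, 0.37, 0.0]
force: [0.2, 0.4, -0.0]
grip_width: 0.701
grip_force: 0.0
time_s: 9.5
eef_pos: [527.3, -403.9, 150.3]
ee_rot: [0.0, 0.882, 0.472, 0.0]
force: [0.2, 1.2, -0.1]
grip_width: 0.697
grip_force: 0.0
[ 576.78140801 -481.96852725   20.        ] [ 668.34179557 -376.20217871   20.        ] [ 589.45857456 -467.85636073   20.        ]
[ 569.47876579 -469.56957374   60.        ] [ 657.04058006 -368.42219314   60.        ] [ 581.60230231 -456.07370574   60.        ]
pos [ 527.3 -403.9  150.3] yaw 56.3 units d [ 0.    -0.019 -1.886] twist -0.017 F [ 0.2  1.2 -0.1] w 59.2 gf 0.0 t 9.5
```

View pics/w4.png

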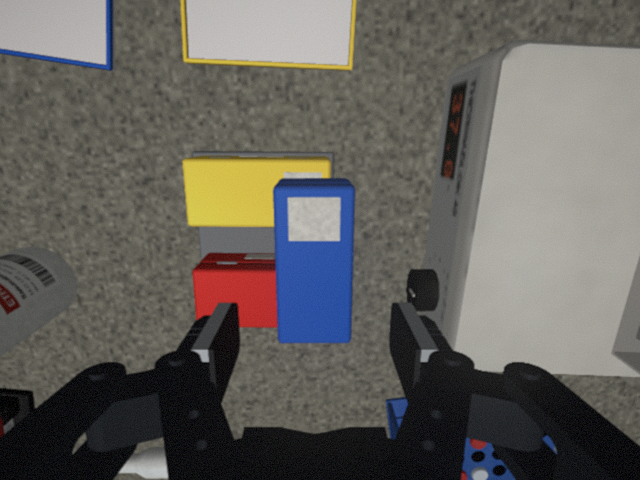

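```bash
python3 -m handwheel '[[[-0.4,0,-0.02,-0.25,0],[-0.4,0,0,-0.3,0],[-0.4,0,0,-0.3,0],[-0.4,0,0,-0.3,0],[-0.4,0,0,-0.3,0],[-0.4,0,0,-0.25,0],[-0.4,0,0,-0.14,0],[-0.4,0,0,-0.04,0],[-0.4,0,0,0,0],[-0.4,0,0,0,0]]]'
python3 -m handwheel '[[[1,0,0,0,0],[1,0,0,0,0],[1,0,0,0,0],[1,0,0,0,0],[1,0,0,0,0],[1,0,0,0,0]]]' 40
python3 -m handwheel '[[[1,0,0,0.04,0],[1,0,0,0.1,0],[1,0,0,0.2,0],[1,0,0,0.3,0],[1,0,0,0.35,0],[1,0,0,0.35,0],[1,0,0,0.2,0],[1,0,0,0.1,0]]]'
python3 -c "
from h import *; goto(453.7,-167,137,-41.8)"
```

```text
time_s: 10.55
eef_pos: [527.1, -405.9, 56.5]
ee_rot: [0.001, 0.881, 0.472, 0.0]
force: [1.0, 0.6, -0.7]
grip_width: 0.699
grip_force: 0.0
time_s: 11.15
eef_pos: [527.0, -405.9, 56.6]
ee_rot: [0.001, 0.881, 0.472, 0.0]
force: [-0.5, 0.8, 5.5]
grip_width: 0.509
grip_force: 41.7
time_s: 11.95
eef_pos: [527.1, -405.9, 139.5]
ee_rot: [0.001, 0.881, 0.472, 0.0]
force: [0.3, 0.9, -2.7]
grip_width: 0.509
grip_force: 41.1
pos [ 527.1 -405.9  139.5] yaw 56.4 units d [-1.468  4.778 -0.05 ] twist 10.229 F [ 0.3  0.9 -2.7] w 43.3 gf 41.1 t 11.9
```

```bash
python3 -m handwheel '[[[1,-0.06,0.2,0,0.43],[1,-0.12,0.4,0,0.86],[1,-0.12,0.4,0,0.86],[1,-0.12,0.4,0,0.86],[1,-0.12,0.4,0,0.86],[1,-0.12,0.4,0,0.86],[1,-0.12,0.4,0,0.86],[1,-0.12,0.4,0,0.86],[1,-0.12,0.4,0,0.86],[1,-0.12,0.4,0,0.86]]]'
python3 -m handwheel '[[[1,-0.12,0.4,0,0.86],[1,-0.12,0.4,0,0.86],[1,-0.08,0.18,0,0.3],[1,0,0,0,0],[1,0,0,0,0]]]'
python3 - <<'E'
from h import *; from rig import optics
goto(453.7,-167,17,-41.8)
cv2.imwrite("pics/w5.png",optics.capture("wrist")["img"])
E
```

```text
time_s: 12.95
eef_pos: [469.3, -214.7, 137.6]
ee_rot: [-0.0, 0.485, 0.875, 0.0]
force: [-0.2, -0.2, -1.9]
grip_width: 0.509
grip_force: 41.1
time_s: 13.45
eef_pos: [453.9, -167.0, 137.9]
ee_rot: [0.0, 0.36, 0.933, -0.0]
force: [-0.7, 0.1, -1.6]
grip_width: 0.509
grip_force: 41.1
pos [ 453.9 -167.   137.9] yaw 137.8 units d [-5.000e-03 -1.000e-03 -2.417e+00] twist 0.049 F [-0.7  0.1 -1.6] w 43.3 gf 41.1 t 13.4
```

View pics/w5.png

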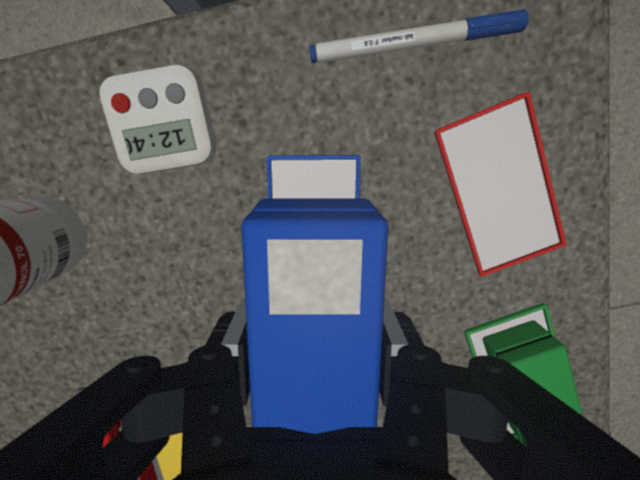

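```bash
python3 -m handwheel '[[[1,0,0,-0.2,0.05],[1,0,0,-0.4,0],[1,0,0,-0.45,0],[1,0,0,-0.45,0],[1,0,0,-0.4,0],[1,0,0,-0.25,0],[1,0,0,-0.15,0],[1,0,0,-0.08,0],[1,0,0,-0.06,0],[1,0,0,0,0]]]'
python3 -m handwheel '[[[1,0,0,-0.04,0],[1,0,0,-0.03,0],[1,0,0,-0.02,0],[1,0,0,0,0],[1,0,0,0,0]]]'
```

```text
time_s: 14.5
eef_pos: [453.9, -166.8, 16.0]
ee_rot: [0.0, 0.356, 0.934, -0.0]
force: [0.0, 0.5, -1.2]
grip_width: 0.51
grip_force: 41.1
time_s: 15.0
eef_pos: [453.8, -166.7, 11.4]
ee_rot: [0.0, 0.356, 0.934, -0.0]
force: [-0.1, -0.1, -0.8]
grip_width: 0.512
grip_force: 41.1
```

```bash
python3 -m handwheel '[[[1,0,0,-0.01,0],[1,0,0,-0.01,0],[1,0,0,0,0]]]'
python3 -m handwheel '[[[1,0,0,-0.01,0],[1,0,0,0,0]]]'
```

```text
time_s: 15.3
eef_pos: [453.8, -166.7, 10.5]
ee_rot: [0.0, 0.356, 0.934, -0.0]
force: [-2.0, 0.5, 3.0]
grip_width: 0.509
grip_force: 41.4
time_s: 15.5
eef_pos: [453.8, -166.7, 10.5]
ee_rot: [0.0, 0.356, 0.934, -0.0]
force: [-4.3, 1.6, 11.4]
grip_width: 0.509
grip_force: 42.5
```

```bash
python3 -m handwheel '[[[-0.1,0,0,0,0],[-0.2,0,0,0,0],[-0.4,0,0,0,0],[-0.4,0,0,0,0],[-0.4,0,0,0.1,0],[-0.4,0,0,0.3,0],[-0.4,0,0,0.5,0],[-0.4,0,0,0.7,0],[-0.4,0,0,0.7,0],[-0.4,0,0,0.5,0]]]'
python3 - <<'E'
from h import *; from rig import optics
c=optics.capture("top"); s=optics.capture("scene")
for k,p in(("red",(475.5,-415.4,-34)),("yellow",(517,-354,-34))):
    print(k,fitbox(c,k,(365,205,455,295),27,p),fitbox(s,k,(325,245,425,345),27,p))
goto(517,-354,150,-34)
print(ray(c,381,345,120))
cv2.imwrite("pics/t6.png",cv2.resize(c["img"][130:330,200:460],(780,600)))
E
```

```text
time_s: 16.5
eef_pos: [454.1, -166.8, 152.3]
ee_rot: [0.001, 0.356, 0.934, -0.0]
force: [0.3, -0.4, -0.2]
grip_width: 0.703
grip_force: 0.0
red (array([ 476.4, -415.5,  -34.6]), np.float64(0.023)) (array([ 475.2, -415.6,  -34.4]), np.float64(0.025))
yellow (array([ 517.4, -354.2,  -33.9]), np.float64(0.029)) (array([ 542.8, -324.6,  -49.4]), np.float64(0.19))
pos [ 455.1 -167.4  153.3] yaw 138.3 units d [ 1.238 -3.731 -0.065] twist 0.964 F [-0.1  0.8 -1.3] w 59.8 gf 0.0 t 16.6
[ 320.63875091 -314.44809162  120.        ]
```

View pics/t6.png

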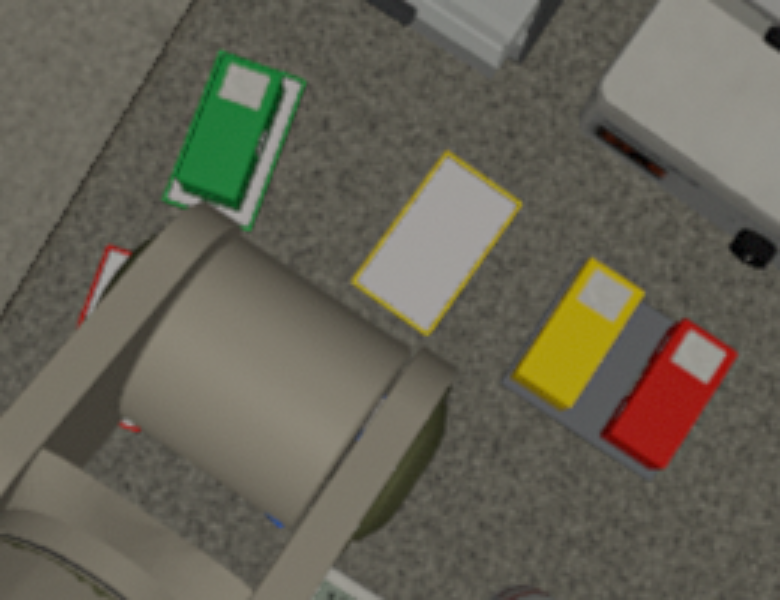

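```bash
python3 -m handwheel '[[[-0.4,0.1,-0.3,0,0.1],[-0.4,0.14,-0.42,0,0.1],[-0.4,0.14,-0.42,0,0.1],[-0.4,0.14,-0.42,0,0.1],[-0.4,0.14,-0.42,0,0.1],[-0.4,0.14,-0.42,0,0.1],[-0.4,0.14,-0.42,0,0.1],[-0.4,0.14,-0.42,0,0.1],[-0.4,0.14,-0.42,0,0.1],[-0.4,0.04,-0.08,0,0.06]]]'
python3 -m handwheel '[[[-0.4,0,0,0,0],[-0.4,0,0,0,0]]]'
python3 - <<'E'
from h import *; from rig import optics
goto(517,-354.2,14,-34.1)
cv2.imwrite("pics/w7.png",optics.capture("wrist")["img"])
E
```

```text
time_s: 17.6
eef_pos: [516.6, -355.1, 148.6]
ee_rot: [-0.0, 0.293, 0.956, 0.0]
force: [-0.1, -0.2, -0.4]
grip_width: 0.701
grip_force: 0.0
time_s: 17.8
eef_pos: [516.6, -352.7, 149.4]
ee_rot: [-0.0, 0.293, 0.956, 0.0]
force: [-0.1, 0.2, -0.1]
grip_width: 0.698
grip_force: 0.0
pos [ 516.6 -352.7  149.4] yaw 146.0 units d [ 0.008 -0.03  -2.708] twist -0.01 F [-0.1  0.2 -0.1] w 59.3 gf 0.0 t 17.8
```

View pics/w7.png

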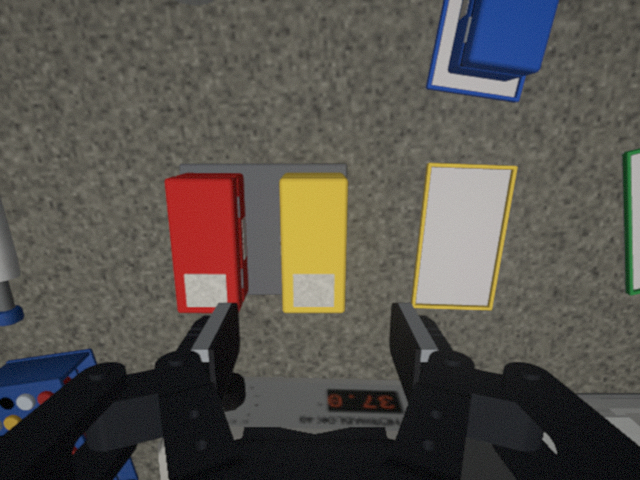

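```bash
python3 -m handwheel '[[[-0.4,0,-0.03,-0.25,0],[-0.4,0,0,-0.45,0],[-0.4,0,0,-0.5,0],[-0.4,0,0,-0.5,0],[-0.4,0,0,-0.45,0],[-0.4,0,0,-0.3,0],[-0.4,0,0,-0.16,0],[-0.4,0,0,-0.08,0],[-0.4,0,0,0,0],[-0.4,0,0,0,0]]]'
python3 -m handwheel '[[[1,0,0,0,0],[1,0,0,0,0],[1,0,0,0,0],[1,0,0,0,0],[1,0,0,0,0],[1,0,0,0,0]]]' 40
python3 -m handwheel '[[[1,0,0,0.04,0],[1,0,0,0.1,0],[1,0,0,0.2,0],[1,0,0,0.3,0],[1,0,0,0.3,0],[1,0,0,0.2,0],[1,0,0,0.06,0],[1,0,0,0,0]]]'
python3 -c "
from h import *; goto(585.8,-261.4,75,-35.9)"
```

```text
time_s: 18.85
eef_pos: [517.2, -355.5, 16.2]
ee_rot: [0.001, 0.293, 0.956, -0.0]
force: [-0.2, -0.6, 0.4]
grip_width: 0.703
grip_force: 0.0
time_s: 19.45
eef_pos: [517.2, -355.5, 16.2]
ee_rot: [0.001, 0.293, 0.956, -0.0]
force: [0.4, 1.3, 6.4]
grip_width: 0.514
grip_force: 42.4
time_s: 20.25
eef_pos: [516.9, -355.2, 75.8]
ee_rot: [0.0, 0.293, 0.956, -0.0]
force: [0.2, -0.6, -2.0]
grip_width: 0.512
grip_force: 41.8
pos [ 516.9 -355.2   75.8] yaw 146.0 units d [ 1.378  1.876 -0.016] twist -0.233 F [ 0.2 -0.6 -2. ] w 43.5 gf 41.8 t 20.2
```

```bash
python3 -m handwheel '[[[1,0.15,0.2,0,-0.03],[1,0.25,0.34,0,-0.04],[1,0.25,0.34,0,-0.04],[1,0.25,0.34,0,-0.04],[1,0.25,0.34,0,-0.04],[1,0.18,0.24,0,-0.04],[1,0.05,0.08,0,0],[1,0,0,0,0],[1,0,0,0,0]]]'
python3 - <<'E'
from h import *; from rig import optics
goto(585.8,-261.4,12.2,-35.9)
cv2.imwrite("pics/w8.png",optics.capture("wrist")["img"])
E
```

```text
time_s: 21.15
eef_pos: [585.4, -261.7, 75.2]
ee_rot: [-0.0, 0.308, 0.951, -0.0]
force: [0.2, -0.1, -1.2]
grip_width: 0.507
grip_force: 41.8
pos [ 585.4 -261.7   75.2] yaw 144.1 units d [ 0.007  0.005 -1.259] twist -0.0 F [ 0.2 -0.1 -1.2] w 43.1 gf 41.8 t 21.1
```

View pics/w8.png

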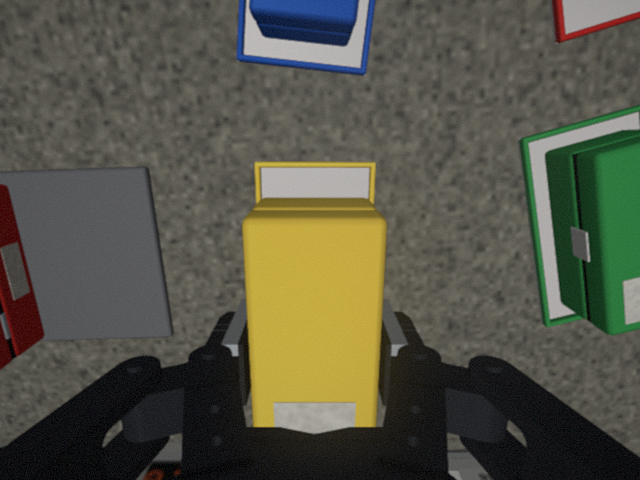

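```bash
python3 -m handwheel '[[[1,0,-0.02,-0.2,0],[1,0,0,-0.35,0],[1,0,0,-0.3,0],[1,0,0,-0.15,0],[1,0,0,-0.1,0],[1,0,0,-0.06,0],[1,0,0,-0.04,0],[1,0,0,-0.02,0],[1,0,0,-0.01,0],[1,0,0,0,0]]]'
python3 -m handwheel '[[[1,0,0,-0.01,0],[1,0,0,0,0]]]'
```

```text
time_s: 22.2
eef_pos: [585.9, -262.2, 14.1]
ee_rot: [0.0, 0.308, 0.951, -0.0]
force: [0.6, 0.8, -1.2]
grip_width: 0.509
grip_force: 41.8
time_s: 22.4
eef_pos: [585.8, -262.2, 13.3]
ee_rot: [0.0, 0.308, 0.951, -0.0]
force: [-0.2, -0.2, -0.7]
grip_width: 0.506
grip_force: 41.8
```

```bash
python3 -m handwheel '[[[1,0,0,-0.015,0],[1,0,0,-0.01,0],[1,0,0,0,0]]]'
python3 -m handwheel '[[[1,0,0,-0.01,0],[1,0,0,0,0]]]'
```

```text
time_s: 22.7
eef_pos: [585.8, -262.2, 12.3]
ee_rot: [0.0, 0.308, 0.951, -0.0]
force: [-0.9, 0.9, 2.5]
grip_width: 0.51
grip_force: 42.2
time_s: 22.9
eef_pos: [585.8, -262.1, 12.2]
ee_rot: [0.0, 0.308, 0.951, -0.0]
force: [-4.1, 2.3, 6.6]
grip_width: 0.508
grip_force: 42.7
```

```bash
python3 -m handwheel '[[[-0.1,0,0,0,0],[-0.2,0,0,0,0],[-0.4,0,0,0,0],[-0.4,0,0,0,0],[-0.4,0,0,0.1,0],[-0.4,0,0,0.3,0],[-0.4,0,0,0.5,0],[-0.4,0,0,0.5,0],[-0.4,0,0,0.4,0],[-0.4,0,0,0.2,0]]]'
python3 -m handwheel '[[[-0.4,-0.2,-0.3,0,0.02],[-0.4,-0.3,-0.42,0,0.02],[-0.4,-0.3,-0.42,0,0.02],[-0.4,-0.3,-0.42,0,0.02],[-0.4,-0.3,-0.42,0,0.02],[-0.4,-0.3,-0.42,0,0.02],[-0.4,-0.3,-0.42,0,0.02],[-0.4,-0.2,-0.25,0,0.02],[-0.4,0,0,0,0],[-0.4,0,0,0,0]]]'
python3 - <<'E'
from h import *; from rig import optics
goto(475.8,-415.5,14,-34.5)
cv2.imwrite("pics/w9.png",optics.capture("wrist")["img"])
E
```

```text
time_s: 23.9
eef_pos: [586.5, -262.6, 114.8]
ee_rot: [0.002, 0.308, 0.951, -0.001]
force: [0.2, -0.4, -0.6]
grip_width: 0.701
grip_force: 0.0
time_s: 24.9
eef_pos: [476.1, -415.1, 111.6]
ee_rot: [-0.0, 0.297, 0.955, 0.0]
force: [-0.6, 0.1, -0.2]
grip_width: 0.7
grip_force: 0.0
pos [ 476.1 -415.1  111.6] yaw 145.4 units d [-0.006 -0.007 -1.951] twist 0.013 F [-0.6  0.1 -0.2] w 59.5 gf 0.0 t 24.9
```

View pics/w9.png

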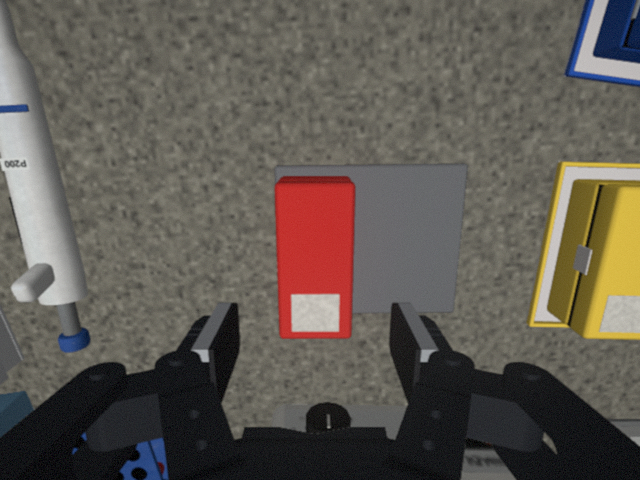

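```bash
python3 -m handwheel '[[[-0.4,0,0,-0.25,0],[-0.4,0,0,-0.35,0],[-0.4,0,0,-0.4,0],[-0.4,0,0,-0.35,0],[-0.4,0,0,-0.25,0],[-0.4,0,0,-0.16,0],[-0.4,0,0,-0.1,0],[-0.4,0,0,-0.06,0],[-0.4,0,0,0,0],[-0.4,0,0,0,0]]]'
python3 -m handwheel '[[[1,0,0,0,0],[1,0,0,0,0],[1,0,0,0,0],[1,0,0,0,0],[1,0,0,0,0],[1,0,0,0,0]]]' 40
python3 -m handwheel '[[[1,0,0,0.04,0],[1,0,0,0.1,0],[1,0,0,0.25,0],[1,0,0,0.4,0],[1,0,0,0.45,0],[1,0,0,0.4,0],[1,0,0,0.25,0],[1,0,0,0.1,0],[1,0,0,0,0]]]'
python3 -c "
from h import *; goto(519.8,-43.7,115,-19.6)"
```

```text
time_s: 25.95
eef_pos: [476.0, -415.9, 16.1]
ee_rot: [0.0, 0.297, 0.955, -0.0]
force: [0.4, 0.2, -0.5]
grip_width: 0.7
grip_force: 0.0
time_s: 26.55
eef_pos: [476.0, -415.9, 16.2]
ee_rot: [0.0, 0.297, 0.955, -0.0]
force: [0.2, 1.4, 5.2]
grip_width: 0.511
grip_force: 42.6
time_s: 27.45
eef_pos: [475.8, -415.7, 115.4]
ee_rot: [0.0, 0.297, 0.955, -0.0]
force: [0.2, 0.1, -1.0]
grip_width: 0.507
grip_force: 42.0
pos [ 475.8 -415.7  115.4] yaw 145.4 units d [ 8.80e-01  7.44e+00 -7.00e-03] twist 1.874 F [ 0.2  0.1 -1. ] w 43.1 gf 42.0 t 27.4
```

```bash
python3 -m handwheel '[[[1,0,0.25,0,0],[1,0.06,0.48,0,0.13],[1,0.06,0.48,0,0.13],[1,0.06,0.48,0,0.13],[1,0.06,0.48,0,0.13],[1,0.06,0.48,0,0.13],[1,0.06,0.48,0,0.13],[1,0.06,0.48,0,0.13],[1,0.06,0.48,0,0.13],[1,0.06,0.48,0,0.13]]]'
python3 -m handwheel '[[[1,0.06,0.48,0,0.13],[1,0.06,0.48,0,0.13],[1,0.06,0.48,0,0.13],[1,0.06,0.48,0,0.13],[1,0.06,0.48,0,0.13],[1,0.04,0.35,0,0.05],[1,0,0.12,0,0],[1,0,0,0,0],[1,0,0,0,0]]]'
python3 - <<'E'
from h import *; from rig import optics
goto(519.8,-43.7,12.2,-19.6)
cv2.imwrite("pics/w10.png",optics.capture("wrist")["img"])
E
```

```text
time_s: 28.45
eef_pos: [502.1, -185.1, 114.1]
ee_rot: [-0.001, 0.218, 0.976, 0.0]
force: [-0.4, -0.0, -1.5]
grip_width: 0.512
grip_force: 42.0
time_s: 29.35
eef_pos: [519.5, -44.0, 114.8]
ee_rot: [-0.0, 0.171, 0.985, -0.0]
force: [-0.3, 1.0, -1.3]
grip_width: 0.508
grip_force: 42.0
pos [519.5 -44.  114.8] yaw 160.3 units d [ 0.006  0.007 -2.051] twist 0.007 F [-0.3  1.  -1.3] w 43.2 gf 42.0 t 29.4
```

View pics/w10.png

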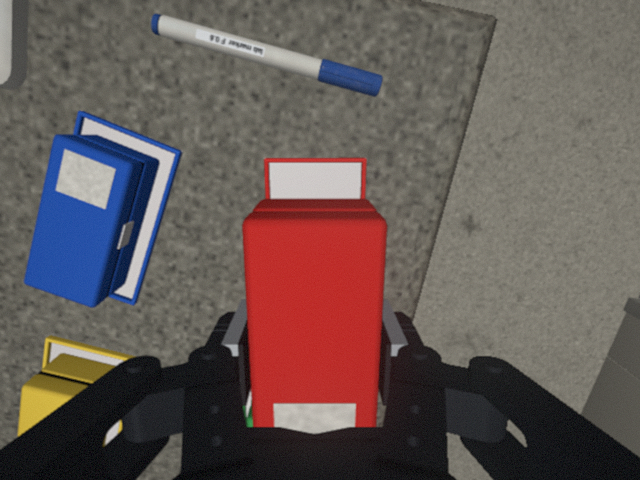

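```bash
python3 -m handwheel '[[[1,0,0,-0.25,0],[1,0,0,-0.4,0],[1,0,0,-0.4,0],[1,0,0,-0.35,0],[1,0,0,-0.25,0],[1,0,0,-0.16,0],[1,0,0,-0.1,0],[1,0,0,-0.08,0],[1,0,0,-0.03,0],[1,0,0,0,0]]]'
python3 -m handwheel '[[[1,0,0,-0.01,0],[1,0,0,-0.01,0],[1,0,0,0,0]]]'
```

```text
time_s: 30.4
eef_pos: [519.9, -43.7, 14.2]
ee_rot: [0.0, 0.171, 0.985, -0.0]
force: [1.1, 0.5, -2.2]
grip_width: 0.505
grip_force: 42.0
time_s: 30.7
eef_pos: [519.9, -43.7, 13.2]
ee_rot: [0.0, 0.171, 0.985, -0.0]
force: [-1.0, -0.8, -1.1]
grip_width: 0.509
grip_force: 42.0
```

```bash
python3 -m handwheel '[[[1,0,0,-0.015,0],[1,0,0,-0.01,0],[1,0,0,0,0]]]'
python3 -m handwheel '[[[1,0,0,-0.01,0],[1,0,0,0,0]]]'
```

```text
time_s: 31.0
eef_pos: [519.9, -43.6, 12.2]
ee_rot: [0.0, 0.17, 0.985, -0.0]
force: [-2.8, 1.0, 5.3]
grip_width: 0.512
grip_force: 42.6
time_s: 31.2
eef_pos: [519.9, -43.6, 12.2]
ee_rot: [0.0, 0.17, 0.985, -0.0]
force: [-4.9, 1.1, 11.0]
grip_width: 0.509
grip_force: 43.5
```

```bash
python3 -m handwheel '[[[-0.1,0,0,0,0],[-0.2,0,0,0,0],[-0.4,0,0,0,0],[-0.4,0,0,0,0],[-0.4,0,0,0.1,0],[-0.4,0,0,0.3,0],[-0.4,0,0,0.6,0],[-0.4,0,0,0.7,0],[-0.4,0,0,0.7,0],[-0.4,0,0,0.7,0]]]'
python3 -m handwheel '[[[-0.4,-0.2,-0.5,0.2,0],[-0.4,-0.2,-0.8,0.2,0],[-0.4,-0.2,-0.8,0,0],[-0.4,-0.2,-0.8,0,0],[-0.4,-0.2,-0.8,0,0],[-0.4,-0.2,-0.8,0,0],[-0.4,-0.2,-0.8,0,0],[-0.4,-0.2,-0.8,0,0],[-0.4,0,-0.8,0,0],[-0.4,0,-0.4,0,0]]]'
python3 -m handwheel '[[[-0.4,0,0,0,0],[-0.4,0,0,0,0],[-0.4,0,0,0,0],[-0.4,0,0,0,0]]]'
python3 - <<'E'
from h import *; from rig import optics
c=optics.capture("top")
T={"green":(659.1,-119.8,-20.1),"red":(519.8,-43.7,-19.6),"yellow":(585.8,-261.4,-35.9),"blue":(453.7,-167,-41.8)}
for k,p in T.items():
    u,v=proj(c,(p[0],p[1],23)).astype(int)
    # box fit needs the blob without the rim: take central roi
    print(k,p,fitbox(c,k,(u-33,v-36,u+33,v+36),23,p))
cv2.imwrite("pics/t11.png",cv2.resize(c["img"][130:370,170:490],(800,600),interpolation=cv2.INTER_CUBIC))
E
```

```text
time_s: 32.2
eef_pos: [519.6, -43.6, 168.1]
ee_rot: [0.0, 0.171, 0.985, -0.0]
force: [-0.3, -0.4, 0.8]
grip_width: 0.698
grip_force: 0.0
time_s: 33.2
eef_pos: [438.9, -411.5, 186.4]
ee_rot: [0.0, 0.172, 0.985, -0.0]
force: [-0.3, 0.8, -0.6]
grip_width: 0.697
grip_force: 0.0
time_s: 33.6
eef_pos: [440.1, -407.7, 186.6]
ee_rot: [0.0, 0.17, 0.985, -0.0]
force: [0.0, 0.1, 0.2]
grip_width: 0.697
grip_force: 0.0
green (659.1, -119.8, -20.1) (array([ 654.4, -119.5,  -29. ]), np.float64(0.308))
red (519.8, -43.7, -19.6) (array([512.8, -42.7, -14.3]), np.float64(0.36))
yellow (585.8, -261.4, -35.9) (array([ 584.5, -260.2,  -49.8]), np.float64(0.385))
blue (453.7, -167, -41.8) (array([ 453.4, -166. ,  -43. ]), np.float64(0.051))
```

View pics/t11.png

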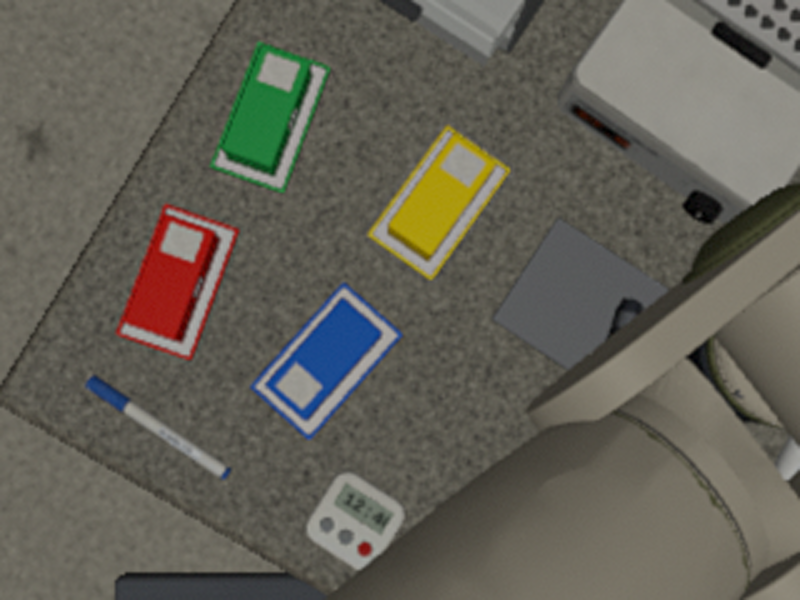

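```bash
python3 -c "
from rig import ctrl; print(ctrl.finish_job())"
```

```text
the job is handed in; nothing more can be done
None
```

I took the stack apart from the top (green, blue, yellow, red) and set each box down gently in its own-coloured tray. The final top view shows all four lid up inside their rims and the timer in place; the arm hid the bottle in that view, but no contact with it was felt. I handed the job in at about 34 s and got no verdict back.

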